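# Load and ram bobbins into the stitcher's magazine tube

## Task

Draw the clear lid of the wooden bobbin box fully open towards you by pressing on it and pulling, then load every bobbin from the box, upright, into the clear magazine tube and pack them down with the rammer until the stack bottoms out firmly on the tube's end stop. When you have finished, stand the rammer upright in its cup again and slide the box's lid fully shut. Keep the gripper's fingers out of the tube and leave the other things on the bench where they are.

Things in the scene. Friction and masses are not known exactly. Their poses are not given: they have to be found in the camera images.
- bobbin_box: Fixed open-topped dark wooden box, outside 150 (x) x 290 (y) x 58 mm high, walls 6 mm, floor 6 mm, rim strips up to 66 mm. Origin at the centre of its underside; its x points away from the robot (yaw up to 0.2 rad). The bobbins stand in it in a row along its y, places about 75 mm apart. Its clear sliding lid covers it at the start.
- lid (a joint): Slide of the clear flat lid (142 x 286 x 5 mm, upper face 64 mm above the bench, no handle) along the box's -x, towards the robot, m: 0 shut, 0.135 fully open at its stop. It moves level with about 1.5 N of friction and stays where it is left; press on it with the closed fingertips (5 to 10 N) and pull.
- lid_pad (a point): Centre of the thin tan leather pad (30 x 50 mm) on the lid's upper face, 65 mm above the bench; moves with the lid. It lies 45 mm towards +x from the lid's centre.
- magazine: Fixed clear upright tube on a round dark steel foot (90 mm diameter, 12 mm thick). The bore is 46 mm in diameter, wall 4 mm, mouth slightly flared to 64 mm outside diameter, rim 165 mm above the bench. Origin at the centre of the foot's underside, z up along the bore.
- mouth (a point): Centre of the tube's mouth, at rim height (165 mm above the bench), on the bore's axis.
- follower (a joint): How far the brass follower disc in the tube has been pushed down, m: at 0 its upper face is 135 mm above the bench (30 mm below the rim); at 0.115, on its end stop, 20 mm above it. Friction of about 6 N holds it: it carries the bobbins and does not spring back. Starts at 0 to 0.012. Three bobbins fill the tube to 158 mm; bottomed firmly: over 9 N on the stack.
- rammer: Loose upright rod for packing, 168 mm long, 220 g: steel foot 35 mm in diameter and 14 mm high, steel shaft 20 mm in diameter, dark wooden round handle 28 mm in diameter from 115 to 168 mm above the foot's underside. Origin at the centre of the foot's underside, z up along the rod. Starts standing in its cup.
- cup_floor (a point): Centre of the floor of the rammer's fixed cup, 12 mm above the bench, on which the rammer's foot stands. The cup is a metal ring 46 mm in inner diameter, rim 40 mm above the bench, on a round foot 90 mm in diameter.
- bobbin0: Loose pale hardwood bobbin, 40 mm in diameter (flanges; treat as a cylinder), 46 mm tall, about 60 g, both ends alike. Origin at the centre of its underside, z along its axis. May be absent: two or three of the three bobbins are there.
- bobbin1: Loose pale hardwood bobbin, 40 mm in diameter (flanges; treat as a cylinder), 46 mm tall, about 60 g, both ends alike. Origin at the centre of its underside, z along its axis. May be absent: two or three of the three bobbins are there.
- bobbin2: Loose pale hardwood bobbin, 40 mm in diameter (flanges; treat as a cylinder), 46 mm tall, about 60 g, both ends alike. Origin at the centre of its underside, z along its axis. May be absent: two or three of the three bobbins are there.
- finish_jar: Bystander: amber glass jar with a dark cap, 64 mm in diameter, 85 mm tall; origin at the centre of its underside.
- wax: Bystander: block of beeswax 75 x 50 x 30 mm; origin at the centre of its underside.
- awl: Bystander: awl 160 mm long with a dark wooden handle, lying on the bench.
- slicker: Bystander: turned wooden edge slicker, 44 mm in diameter, 80 mm tall, standing; origin at the centre of its underside.
Mind the look-alikes: they are no part of the job. There is more than one size of the part that bears cup_floor; the job needs the largest.

How it is judged (in metres and radians):
On the way, in this order (a step that is already met when the one before it is completed fails the run):
1. the lid of the bobbin box has been drawn open (at least 120 mm of its 135 mm) (value of joint lid above 0.12 m), for 0.2 s.
2. with every bobbin upright in the tube and the follower on its end stop (within 3 mm), the rammer presses down on a bobbin with more than 9 N (horizontal distance between each of bobbin0, bobbin1, bobbin2 and mouth below 0.008 m and height (world z) of each of bobbin0, bobbin1, bobbin2 below 0.163 m and angle between the z axis of each of bobbin0, bobbin1, bobbin2 and the z axis of magazine, either way round below 0.15 rad and value of joint follower above 0.112 m and (contact force between rammer and bobbin0 above 9 N or contact force between rammer and bobbin1 above 9 N or contact force between rammer and bobbin2 above 9 N)), for 0.05 s.
At the end, for the whole second after the job is handed in: Every bobbin is in the tube at rest, within 8 mm of its axis, aligned to 0.15 rad, below the rim; the follower is within 3 mm of its end stop; the rammer stands at rest on its cup's floor, upright to 0.1 rad, within 12 mm of the centre; the box's lid is shut to within 15 mm (horizontal distance between each of bobbin0, bobbin1, bobbin2 and mouth below 0.008 m and height (world z) of each of bobbin0, bobbin1, bobbin2 below 0.163 m and angle between the z axis of each of bobbin0, bobbin1, bobbin2 and the z axis of magazine, either way round below 0.15 rad and value of joint lid below 0.015 m and linear speed of each of bobbin0, bobbin1, bobbin2, rammer below 0.02 m/s and value of joint follower above 0.112 m and horizontal distance between rammer and cup_floor below 0.012 m and height (world z) of rammer below 0.02 m and angle between rammer's own z axis and vertical below 0.1 rad); the robot touches nothing.
It fails at once if the gripper's fingers reach down inside the tube (TCP over the bore and less than 8 mm above the rim) (horizontal distance between the grasp point and mouth below 0.02 m and z of the grasp point in the frame of mouth below 0.008 m).
It fails at once if a bystander (jar, wax, awl or slicker) is moved more than 30 mm (distance of any of finish_jar, wax, awl, slicker from where it was at the start of the episode above 0.03 m).
Of bobbin0, bobbin1, bobbin2 only 2 to 3 are there at a start; the rules pass over those that are not, and their reading is None.
At some moment in a run one of bobbin0, bobbin1, bobbin2 may be knocked a few centimetres aside while the robot is not near it.
It also fails if it takes over 210 s, if anything falls off the work surface, if the arm or the gripper's body presses on something with over 40 N, if the wrist force passes 120 N, or if a joint passes its speed limit or range.

## Robot

A 7-joint arm with a two-finger parallel gripper is mounted at the origin on the work surface. World frame = base frame: x ahead of the robot, y to its left, z up, the work surface at z = 0. Lengths are in m, angles in degrees, forces in N, time in s.
With the tool pointing down it reaches from about 0.4 to 0.85 m from the base axis. Payload 10.4 kg.
Tool frame: the origin (TCP) lies between the finger pads, 19 mm behind the fingertips; this is the grasp point; z points along the fingers, y is the line along which they close (so a half turn about z gives the same grasp; the last joint's range is limited). The gripper opens to 85 mm and grips with 20 to 120 N. Pads are 22 mm wide; open, the fingers measure 114 mm over their backs; the gripper's body (76 mm by 85 mm) begins 54 mm behind the grasp point. The pads swing forward as they close: fully open they stand 13 mm farther back than shut.
Start: joints at [68.262, 19.034, -3.707, 83.658, 1.238, 77.344, -5.071], TCP at [0.218, -0.586, 0.25] pointing down, gripper open.
Joint ranges: [-148.97, 148.97], [-28.65, 121.19], [-84.17, 76.75], [9.2, 138.47], [-72.65, 252.65], [3.7, 117.97], [-149.18, 149.18]. Speed limits (degrees/s): [127.2, 127.2, 159.86, 159.86, 180, 180, 180].

## Interface

Orientations are given as a 3x3 rotation matrix whose columns are the frame's x, y, z axes.
In Python, from rig import ctrl gives the robot as it stands. The module is installed in compiled form; this text tells all that it offers.
- The arm moves only by the tool step_arm, never from a script. Its argument "commands" is a list of rows, each a list of 2 entries, a list of its own where there are three numbers: the shift along the tool's x, y, z in units of 40 mm (1.0 is 40 mm), then the turn, a rotation vector about the tool's x, y, z in units of 5 degrees (1.0 is 5 degrees). In form: [[[dx, dy, dz], [wx, wy, wz]], ...]. A call has 1 to 20 rows; each row is the pose to reach, as a shift and turn from the pose commanded when the call began, along the tool's axes at that moment; what a row does not reach only later rows make up. A row lasts 1/8 s, in which the tool goes at most 62.5 mm and 10.7 degrees, less where a joint would pass 70% of its speed; a pose out of reach is approached as far as the arm can. A call with a gripper value outside its range is refused whole. "claw" is the finger opening in mm, from 0 to 85.4, set as the call begins (left out, the last holds). The fingers move at their own pace and stop on an object; "squeeze" is the grip in N (left out, the last holds). Time passes only in rows, so rows that repeat a pose let the fingers close. It gives the time, the measured TCP pose, the force, the opening and the grip force at its end, in the units of the state.
- ctrl.get_state(): the state, without advancing time (a new reading comes with each control period).
- ctrl.capture(name): name is "scene" or "side" or "wrist"; returns a dict with "image" (400x640x3 uint8, red, green, blue), "fx", "fy", "cx", "cy" (pixels), "view" (4x4, takes a point from world to camera coordinates); the wrist camera has in their place "T_tool_cam" (4x4, takes a point from camera to tool coordinates, whose origin is the TCP and whose axes are the flange's). Camera axes: x right, y up, looking along -z (the intrinsics and any distortion apply to the point x, -y, -z); pixel columns grow to the right and rows downward; lengths in m; the calibration is good to about 2 mm. A picture is of the moment at which its call begins: read the wrist's pose just before it. There is no depth.
- ctrl.job_done(): hands the job in; it is judged then, once.
The state is a dict: "clock": time; "joint_pos": joint angles; "joint_vel": joint speeds; "joint_efforts": joint torques, N m; "tool_pos": TCP position; "orientation": TCP orientation; "contact_force": force on the tool from outside, world axes, zero at the start; "torque": the same for the moment, N m; "opening": finger opening in m; "grip_force": force on a finger pad.
Only numpy, scipy, OpenCV 4.12 (cv2) and the standard library are available. Lean on these libraries where they do the work, as an engineer would, in place of code of your own. Each camera call takes 0.05 s, during which the arm holds its last target. There are 200 camera calls.

## Working session

There is one attempt and no reset: what is moved stays moved. The work goes in short steps, Python scripts to look and compute and a tool call to move; the robot and the scene stay as the last step left them, time stands still between calls to the robot, and variables do not carry over. Pictures are saved under pics/ and viewed, at most 17 in all, crops included, and the job is handed in when it is done.

Besides the shell and the picture viewer there is one more tool, called after "Request:" by a JSON object that holds its "name" and its "arguments". step_arm: Moves the arm, as the interface text tells. Its arguments: {"type":"object","properties":{"commands":{"type":"array"},"claw":{"type":"number"},"squeeze":{"type":"number"}},"required":["commands"]}

```bash
mkdir -p pics; python3 - <<'E'
from rig import ctrl
import cv2,pickle
s=ctrl.get_state();print(s)
for n in("scene","side"):
    c=ctrl.capture(n);pickle.dump(c,open(n+".pkl","wb"));cv2.imwrite(f"pics/{n}0.png",c["image"][:,:,::-1]);print({k:v for k,v in c.items() if k!="image"})
E
```

```text
{'clock': 0.0, 'joint_pos': array([68.26060376, 19.07275837, -3.70713205, 83.70679281,  1.23699654,
       77.34474326, -5.07000326]), 'joint_vel': array([ 0.07149727, -0.03600997, -0.04786654, -0.05357411,  0.08072728,
       -0.11638355,  0.07577284]), 'joint_efforts': array([-7.41400399e-04, -6.25453949e+01,  4.84551047e-02, -3.91606092e+01,
        1.62131398e-02,  1.00142491e-02,  1.13292663e-05]), 'tool_pos': array([ 0.21818439, -0.58529104,  0.24920082]), 'orientation': array([[ 9.36999571e-01,  3.49330043e-01, -5.70061528e-04],
       [ 3.49330504e-01, -9.36998586e-01,  1.35956598e-03],
       [-5.92096014e-05, -1.47305263e-03, -9.99998913e-01]]), 'contact_force': array([-0.30100149,  0.17729073, -0.70449324]), 'torque': array([0.02375627, 0.03344457, 0.04478398]), 'grip_force': 0.0, 'opening': 0.08517732762560687}
{'fx': 500.7853756129964, 'fy': 500.7853756129964, 'cx': 324.76143014788863, 'cy': 198.57802145421905, 'view': array([[ 0.41082581,  0.91163879, -0.01169901, -0.18229601],
       [-0.76927106,  0.35349844,  0.5322226 ,  0.35579424],
       [ 0.48933035, -0.20965107,  0.84652362, -1.81615856],
       [ 0.        ,  0.        ,  0.        ,  1.        ]])}
{'fx': 394.37720267162103, 'fy': 394.37720267162103, 'cx': 321.675090417486, 'cy': 193.9153018507536, 'view': array([[-0.99440632, -0.10515678,  0.0099057 ,  0.53543814],
       [ 0.08782726, -0.77112987,  0.63059107, -0.14566335],
       [-0.05867235,  0.62793374,  0.77605205, -1.02882586],
       [ 0.        ,  0.        ,  0.        ,  1.        ]])}
```

View pics/scene0.png

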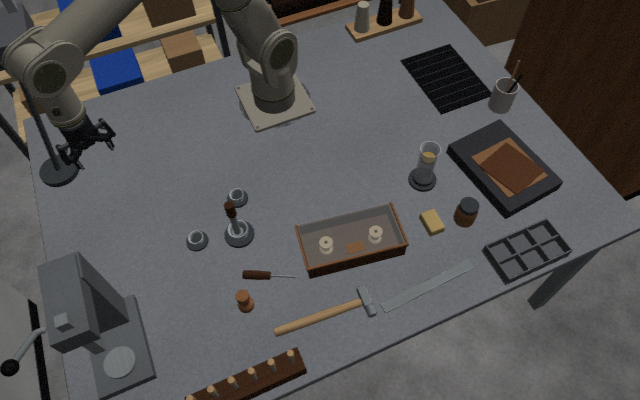

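View pics/side0.png

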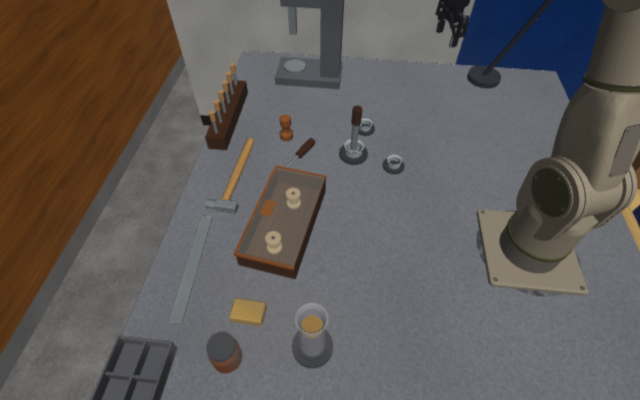

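The scene view shows the box with two bobbins at (326,244) and (375,234) and the pad at (355,246). It also shows the tube (428,165), the rammer in its cup (237,232), small cups (238,197) and (197,239), the jar (466,211), wax (432,222), awl (265,275) and slicker (245,300). The cup holding the rammer looks the largest, and I'll check that in a crop.

```bash
cat > h.py <<'E'
import numpy as np,cv2,pickle
from rig import ctrl
def ray(c,u,v):
    V=c["view"];d=np.array([(u-c["cx"])/c["fx"],-(v-c["cy"])/c["fy"],-1.]);R=V[:3,:3]
    return -R.T@V[:3,3], R.T@d/np.linalg.norm(d)
def plane(c,u,v,z):
    o,d=ray(c,u,v);return o+d*(z-o[2])/d[2]
def tri(rs):
    A=0;b=0
    for o,d in rs:
        P=np.eye(3)-np.outer(d,d);A=A+P;b=b+P@o
    x=np.linalg.solve(A,b);return x,[np.linalg.norm(np.cross(x-o,d)) for o,d in rs]
def proj(c,p):
    q=c["view"][:3,:3]@p+c["view"][:3,3];return np.array([c["cx"]-c["fx"]*q[0]/q[2],c["cy"]+c["fy"]*q[1]/q[2]])
def wrist(s,c):
    T=np.eye(4);T[:3,:3]=s["orientation"];T[:3,3]=s["tool_pos"]
    c["view"]=np.linalg.inv(T@c["T_tool_cam"]);return c
def tool(s,t):  # world target -> units along tool axes
    return np.round(s["orientation"].T@(np.array(t)-s["tool_pos"])/.04,3)
def load(n): return pickle.load(open(n+".pkl","rb"))
def crop(im,x0,y0,x1,y1,f): 
    g=(255*(im[y0:y1,x0:x1,::-1]/255.)**.6).astype(np.uint8);return cv2.resize(g,None,fx=f,fy=f,interpolation=cv2.INTER_CUBIC)
E
python3 - <<'E'
from h import *
cv2.imwrite("pics/sc.png",crop(load("scene")["image"],180,135,480,320,2.65))
cv2.imwrite("pics/si.png",crop(load("side")["image"],220,90,420,370,2.14*1))
E
```

```text
(no output)
```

View pics/sc.png

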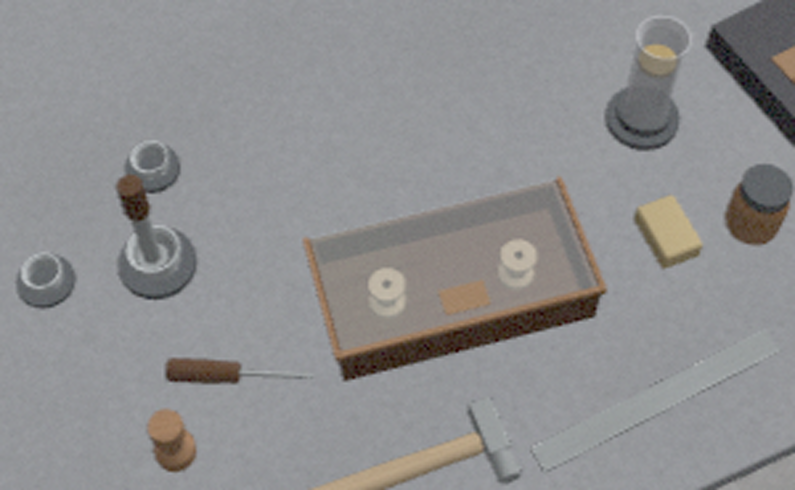

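View pics/si.png

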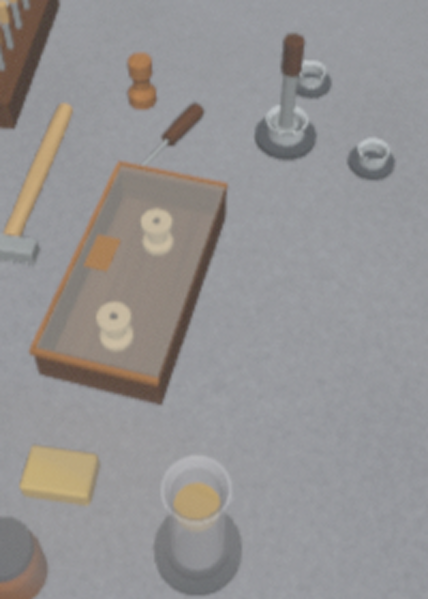

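The crops confirm that the rammer's cup, at scene px (239,229), is clearly the largest. The cups at (237,197) and (197,240) are smaller look-alikes. Two bobbins are visible and the centre place is empty.

```bash
python3 - <<'E'
from h import *
a,b=load("scene"),load("side")
S=lambda u,v:(u/2.65+180,v/2.65+135)
D=lambda u,v:(u/2.14+220,v/2.14+90)
P={"bobA":((387,283),(157,218)),"bobB":((518,255),(114,313)),"pad":((465,298),(103,253)),"ramtop":((131,185),(293,42)),"rim":((663,40),(197,488)),"cuprim":((156,250),(288,124)),"foot":((643,120),(197,550)),
"c1":((306,240),(227,185)),"c2":((557,181),(160,380)),"c3":((603,290),(38,350)),"c4":((342,353),(121,165)),"wax":((668,230),(61,470)),"jar":((766,190),(5,560)),"hammer":((495,440),(15,245)),"awl":((203,370),(185,122)),"slick":((166,425),(140,65))}
for k,(p,q) in P.items():
    x,e=tri([ray(a,*S(*p)),ray(b,*D(*q))]);print(k,x.round(4),np.round(e,4))
E
```

```text
bobA [ 0.6259 -0.0786  0.0554] [0.0014 0.0014]
bobB [0.6542 0.0674 0.0541] [0.0012 0.0012]
pad [ 0.6813 -0.0111  0.0628] [0.0009 0.0009]
ramtop [ 0.4718 -0.2966  0.1776] [0.0006 0.0006]
rim [0.5269 0.3066 0.161 ] [0.0013 0.0013]
cuprim [ 0.4684 -0.2933  0.0312] [0.0007 0.0007]
foot [0.5279 0.3086 0.0018] [0.001 0.001]
c1 [ 0.5427 -0.1393  0.0612] [0.0014 0.0014]
c2 [0.5884 0.1502 0.0573] [0.002 0.002]
c3 [0.7307 0.1289 0.0576] [0.0031 0.0031]
c4 [ 0.6853 -0.157   0.0633] [0.0011 0.0011]
wax [0.6813 0.2481 0.0208] [0.0017 0.0017]
jar [0.7026 0.3565 0.0644] [0.0005 0.0005]
hammer [ 0.8153 -0.0457  0.0095] [0.0075 0.0075]
awl [ 0.6196 -0.2954  0.0154] [0.002 0.002]
slick [ 0.6895 -0.3509  0.0716] [0.001 0.001]
```

```bash
python3 - <<'E'
from h import *
s=ctrl.get_state();print(tool(s,(0.60,-0.005,0.33)))
E
```

```text
[ 14.012 -10.264  -2.006]
```

Request:
{"name": "step_arm", "arguments": {"commands": [[[0,0,-2],[0,0,0]],[[1,-0.73,-2],[0,0,0.5]],[[2,-1.46,-2],[0,0,1]],[[3,-2.2,-2],[0,0,1.5]],[[4,-2.93,-2],[0,0,2]],[[5,-3.66,-2],[0,0,2.5]],[[6,-4.4,-2],[0,0,3]],[[7,-5.13,-2],[0,0,3.5]],[[8,-5.86,-2],[0,0,4]],[[9,-6.6,-2],[0,0,4.4]],[[10,-7.33,-2],[0,0,4.8]],[[11,-8.06,-2],[0,0,5.2]],[[12,-8.8,-2],[0,0,5.6]],[[13,-9.52,-2],[0,0,5.88]],[[14,-10.26,-2],[0,0,5.88]],[[14,-10.26,-2],[0,0,5.88]],[[14,-10.26,-2],[0,0,5.88]],[[14,-10.26,-2],[0,0,5.88]]], "claw": 0, "squeeze": 40}}

```text
clock: 2.35
tool_pos: [0.5994, -0.007, 0.33]
orientation: [[0.987, -0.158, -0.0], [-0.158, -0.987, -0.001], [0.0, 0.001, -1.0]]
contact_force: [-0.2, -0.1, 0.3]
opening: -0.0002
grip_force: 0.0
```

```bash
python3 - <<'E'
from h import *
s=ctrl.get_state();c=wrist(s,ctrl.capture("wrist"));pickle.dump(c,open("w1.pkl","wb"))
print(s["tool_pos"],s["orientation"].round(3),s["contact_force"]);im=c["image"]
cv2.imwrite("pics/w1.png",crop(im,0,0,640,400,1.25))
for n,p in dict(A=(.6259,-.0786,.052),B=(.6542,.0674,.052),pad=(.6813,-.0111,.065)).items(): print(n,proj(c,np.array(p)))
E
```

```text
[ 0.59940167 -0.00701024  0.33003165] [[ 0.987 -0.158 -0.   ]
 [-0.158 -0.987 -0.001]
 [ 0.     0.001 -1.   ]] [-0.21293232 -0.05643533  0.25253657]
A [376.86199263 125.65365748]
B [246.69036478 121.33011823]
pad [310.43007785  85.22984406]
```

View pics/w1.png

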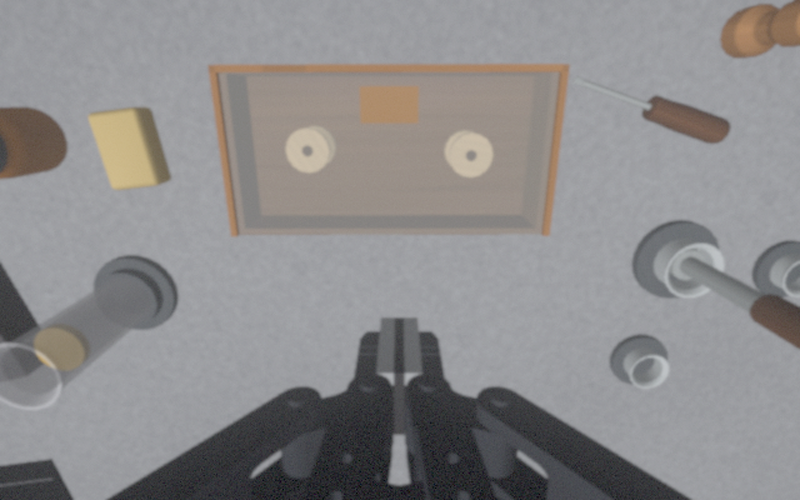

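The wrist view confirms two bobbins, at wrist px (376,123) and (246,120), and the pad at (311,83). All of them agree with the triangulated points to within 2 mm.

```bash
python3 - <<'E'
from h import *
s=ctrl.get_state();print(tool(s,(0.682,-0.0115,0.092)))
E
```

```text
[ 2.055 -0.218  5.954]
```

Request:
{"name": "step_arm", "arguments": {"commands": [[[0.7,-0.07,1],[0,0,0]],[[1.4,-0.14,2],[0,0,0]],[[2.05,-0.22,3.2],[0,0,0]],[[2.05,-0.22,4.4],[0,0,0]],[[2.05,-0.22,5.2],[0,0,0]],[[2.05,-0.22,5.75],[0,0,0]],[[2.05,-0.22,5.95],[0,0,0]],[[2.05,-0.22,6.05],[0,0,0]],[[2.05,-0.22,6.1],[0,0,0]],[[2.05,-0.22,6.1],[0,0,0]],[[2.05,-0.22,6.1],[0,0,0]]]}}

```text
clock: 3.78
tool_pos: [0.6824, -0.0096, 0.0866]
orientation: [[0.988, -0.156, 0.001], [-0.156, -0.988, -0.0], [0.001, -0.0, -1.0]]
contact_force: [-0.6, 0.5, -0.4]
opening: -0.0003
grip_force: 0.0
```

Request:
{"name": "step_arm", "arguments": {"commands": [[[0,0,0.05],[0,0,0]],[[0,0,0.07],[0,0,0]],[[0,0,0.09],[0,0,0]],[[0,0,0.09],[0,0,0]],[[0,0,0.09],[0,0,0]]]}}

```text
clock: 4.4
tool_pos: [0.682, -0.0096, 0.0829]
orientation: [[0.988, -0.156, 0.0], [-0.156, -0.988, -0.0], [0.0, 0.0, -1.0]]
contact_force: [-2.9, -0.7, 5.7]
opening: 0.0001
grip_force: 2.7
```

Request:
{"name": "step_arm", "arguments": {"commands": [[[0,0,0.03],[0,0,0]],[[0,0,0.03],[0,0,0]],[[-0.1,0,0.03],[0,0,0]],[[-0.25,0,0.03],[0,0,0]],[[-0.4,0,0.03],[0,0,0]],[[-0.6,0,0.03],[0,0,0]],[[-0.8,0,0.03],[0,0,0]]]}}

```text
clock: 5.28
tool_pos: [0.6518, -0.0048, 0.0829]
orientation: [[0.988, -0.156, 0.004], [-0.156, -0.988, -0.0], [0.004, -0.0, -1.0]]
contact_force: [1.3, -1.0, 8.3]
opening: 0.0002
grip_force: 4.1
```

Request:
{"name": "step_arm", "arguments": {"commands": [[[-0.2,0,0.01],[0,0,0]],[[-0.4,0,0.01],[0,0,0]],[[-0.6,0,0.01],[0,0,0]],[[-0.8,0,0.01],[0,0,0]],[[-1.0,0,0.01],[0,0,0]],[[-1.2,0,0.01],[0,0,0]],[[-1.4,0,0.01],[0,0,0]],[[-1.6,0,0.01],[0,0,0]],[[-1.8,0,0.01],[0,0,0]],[[-2.0,0,0.01],[0,0,0]],[[-2.2,0,0.01],[0,0,0]],[[-2.4,0,0.01],[0,0,0]],[[-2.5,0,0.01],[0,0,0]],[[-2.55,0,0.01],[0,0,0]],[[-2.55,0,0.01],[0,0,0]],[[-2.55,0,0.01],[0,0,0]]]}}

```text
clock: 7.28
tool_pos: [0.5515, 0.0111, 0.0828]
orientation: [[0.988, -0.156, 0.004], [-0.156, -0.988, -0.001], [0.004, -0.0, -1.0]]
contact_force: [-0.5, -1.2, 13.0]
opening: 0.0001
grip_force: 6.7
```

Request:
{"name": "step_arm", "arguments": {"commands": [[[0,0,-0.5],[0,0,0]],[[0,0,-2],[0,0,0]],[[0,0,-3.5],[0,0,0]],[[0.5,0,-5],[0,0,0]],[[1,0,-6],[0,0,0]],[[1,0,-6],[0,0,0]],[[1,0,-6],[0,0,0]],[[1,0,-6],[0,0,0]]], "claw": 70}}

```text
clock: 8.28
tool_pos: [0.5884, 0.0051, 0.3198]
orientation: [[0.988, -0.155, -0.002], [-0.155, -0.988, -0.0], [-0.002, 0.0, -1.0]]
contact_force: [-0.9, -0.8, -0.0]
opening: 0.0698
grip_force: 0.0
```

```bash
python3 - <<'E'
from h import *
s=ctrl.get_state();c=wrist(s,ctrl.capture("wrist"));pickle.dump(c,open("w2.pkl","wb"))
print(s["tool_pos"],s["contact_force"],s["opening"]);im=c["image"]
cv2.imwrite("pics/w2.png",crop(im,0,0,640,400,1.25))
hsv=cv2.cvtColor(im,cv2.COLOR_RGB2HSV)
m=cv2.inRange(hsv,(15,25,140),(35,110,255));m=cv2.morphologyEx(m,cv2.MORPH_OPEN,np.ones((3,3)))
n,_,st,ce=cv2.connectedComponentsWithStats(m)
for i in range(1,n):
    if st[i,4]>150: print(st[i],ce[i].round(1),plane(c,*ce[i],.05).round(4))
E
```

```text
[0.58839552 0.00512823 0.31982243] [-0.94116694 -0.82825661 -0.02041994] 0.06981956461516997
```

View pics/w2.png

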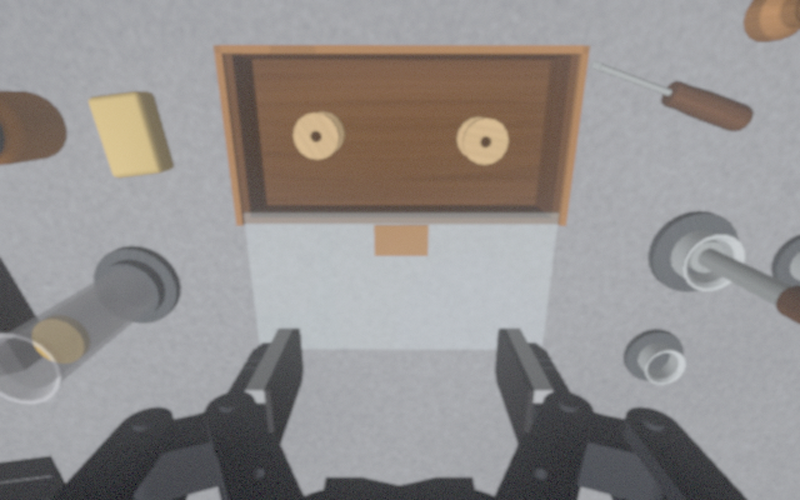

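The lid is drawn open: the pad now shows at crop px (401,240), outside the box. Both bobbins are clear, with top centres at crop px (317,136) and (485,141).

```bash
python3 - <<'E'
from h import *
c=load("w2");a=load("scene");b=load("side")
for n,p,sc,sd in (("B",(317,136),(518,255),(114,313)),("A",(485,141),(387,283),(157,218))):
    r=[ray(c,p[0]/1.25,p[1]/1.25),ray(a,sc[0]/2.65+180,sc[1]/2.65+135),ray(b,sd[0]/2.14+220,sd[1]/2.14+90)]
    print(n,plane(c,p[0]/1.25,p[1]/1.25,.052),tri(r))
print("pad",plane(c,401/1.25,240/1.25,.065))
s=ctrl.get_state()
y=np.array([.156,.988,0])
print(tool(s,(0.6545,0.0665,0.15)))
E
```

```text
B [0.65529084 0.06708527 0.052     ] (array([0.6546284 , 0.06712322, 0.05390837]), [np.float64(0.0008470331068579007), np.float64(0.0010677943748587009), np.float64(0.001404682611555093)])
A [ 0.62805659 -0.07825353  0.052     ] (array([ 0.62680067, -0.07827968,  0.05548924]), [np.float64(0.001761736363710429), np.float64(0.0005524597278798527), np.float64(0.002289116166314751)])
pad [0.5531799  0.00843245 0.065     ]
[ 1.398 -1.775  4.245]
```

Request:
{"name": "step_arm", "arguments": {"commands": [[[0.7,-0.9,1.2],[0,0,0]],[[1.4,-1.78,2.4],[0,0,0]],[[1.4,-1.78,3.6],[0,0,0]],[[1.4,-1.78,4.8],[0,0,0]],[[1.4,-1.78,5.8],[0,0,0]],[[1.4,-1.78,6.4],[0,0,0]],[[1.4,-1.78,6.65],[0,0,0]],[[1.4,-1.78,6.65],[0,0,0]],[[1.4,-1.78,6.65],[0,0,0]]]}}

```text
clock: 9.45
tool_pos: [0.6563, 0.0668, 0.0561]
orientation: [[0.988, -0.156, 0.002], [-0.156, -0.988, 0.0], [0.002, -0.0, -1.0]]
contact_force: [0.3, -1.6, -0.2]
opening: 0.0701
grip_force: 0.0
```

Request:
{"name": "step_arm", "arguments": {"commands": [[[0,0,0],[0,0,0]],[[0,0,0],[0,0,0]],[[0,0,0],[0,0,0]],[[0,0,0],[0,0,0]],[[0,0,0],[0,0,0]],[[0,0,0],[0,0,0]]], "claw": 0, "squeeze": 40}}

```text
clock: 10.2
tool_pos: [0.6561, 0.0667, 0.0559]
orientation: [[0.988, -0.156, 0.001], [-0.156, -0.988, -0.0], [0.001, -0.0, -1.0]]
contact_force: [-2.1, -0.7, 5.8]
opening: 0.0381
grip_force: 40.0
```

```bash
python3 - <<'E'
from h import *
s=ctrl.get_state();print(s["tool_pos"],s["contact_force"],s["opening"],s["grip_force"],s["joint_pos"])
print(tool(s,(0.5275,0.3075,0.27)))
E
```

```text
[0.65611623 0.0667422  0.05590226] [-2.11478426 -0.67291458  5.82271802] 0.03810694712785808 39.98284578323364 [  12.61692031   36.15284537  -30.78986842   87.806219     20.11654532
   61.5380656  -121.91559264]
[-4.106 -5.445 -5.357]
```

Request:
{"name": "step_arm", "arguments": {"commands": [[[0,0,-1],[0,0,0]],[[0,0,-2.5],[0,0,0]],[[0,0,-4],[0,0,0]],[[-0.5,-0.68,-5.3],[0,0,0]],[[-1,-1.36,-5.35],[0,0,0]],[[-1.75,-2.3,-5.35],[0,0,0]],[[-2.5,-3.3,-5.35],[0,0,0]],[[-2.5,-3.3,-5.35],[0,0,0]],[[-2.5,-3.3,-5.35],[0,0,0]]]}}

```text
clock: 11.32
tool_pos: [0.5776, 0.2122, 0.2689]
orientation: [[0.988, -0.156, 0.0], [-0.156, -0.988, -0.001], [0.001, 0.001, -1.0]]
contact_force: [0.3, -0.8, -1.3]
opening: 0.0384
grip_force: 40.4
```

```bash
python3 - <<'E'
from h import *
s=ctrl.get_state();c=wrist(s,ctrl.capture("wrist"));pickle.dump(c,open("w3.pkl","wb"))
print(s["tool_pos"],s["contact_force"],s["opening"],s["joint_pos"])
cv2.imwrite("pics/w3.png",crop(c["image"],0,0,640,400,1.25))
print(tool(s,(0.5275,0.3075,0.27)))
E
```

```text
[0.57758512 0.21222044 0.26888429] [ 0.28274282 -0.83604631 -1.30671986] 0.038429079545888076 [   4.5182727    21.43551823  -37.86238883   82.08184465   13.1743226
   80.93542708 -132.44049033]
[-1.608 -2.158 -0.03 ]
```

View pics/w3.png

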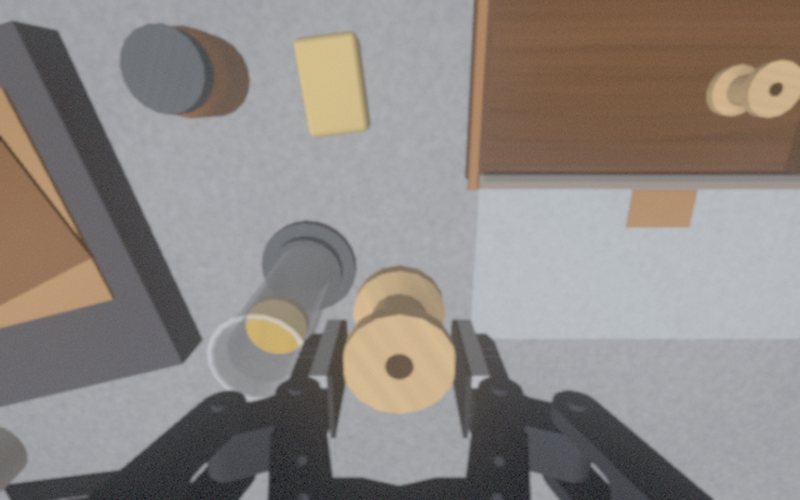

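The bobbin is held upright between the pads, with its top at crop px (400,362). The tube rim ellipse is centred near (258,355) and its foot near (309,264).

```bash
python3 - <<'E'
from h import *
a,b,c,w2=load("scene"),load("side"),load("w3"),load("w2")
f=lambda c,u,v:ray(c,u/1.25,v/1.25)
r=[ray(a,663/2.65+180,40/2.65+135),ray(b,197/2.14+220,488/2.14+90),f(c,258,355),f(w2,27,368)]
print("rim",tri(r), plane(c,258/1.25,355/1.25,.165),plane(w2,27/1.25,368/1.25,.165),plane(a,663/2.65+180,40/2.65+135,.165),plane(b,197/2.14+220,488/2.14+90,.165))
print("foot",plane(c,309/1.25,264/1.25,.012),plane(w2,137/1.25,285/1.25,.012))
T=np.array([.5776,.2122,.2689]);R=c["view"]
for z in(.262,.266): print("bob",plane(c,400/1.25,362/1.25,z)-T)
print(plane(c,400/1.25,312/1.25,.219)-T)
im=c["image"];hsv=cv2.cvtColor(im,cv2.COLOR_RGB2HSV);print(hsv[int(330/1.25),int(270/1.25)],hsv[300,320])
E
```

```text
rim (array([0.52676151, 0.30687938, 0.15899398]), [np.float64(0.0013031603927901344), np.float64(0.0018955526426922332), np.float64(0.0026143850096943602), np.float64(0.0022242581478994564)]) [0.53200608 0.30596177 0.165     ] [0.52905545 0.29769832 0.165     ] [0.53045239 0.30501052 0.165     ] [0.52570665 0.30736668 0.165     ]
foot [0.53244113 0.3048162  0.012     ] [0.5302318  0.30235276 0.012     ]
bob [-0.00011827 -0.00022392 -0.0069    ]
bob [ 0.00251554 -0.00062024 -0.0029    ]
[-2.84209247e-03  2.33186620e-05 -4.99000000e-02]
[ 20 162 168] [ 13 117  59]
```

Request:
{"name": "step_arm", "arguments": {"commands": [[[-0.5,-0.7,0],[0,0,0]],[[-1,-1.4,0],[0,0,0]],[[-1.54,-2.13,0],[0,0,0]],[[-1.54,-2.13,0.4],[0,0,0]],[[-1.54,-2.13,0.8],[0,0,0]],[[-1.54,-2.13,0.8],[0,0,0]],[[-1.54,-2.13,0.8],[0,0,0]],[[-1.54,-2.13,0.8],[0,0,0]]]}}

```text
clock: 12.38
tool_pos: [0.5303, 0.3061, 0.2374]
orientation: [[0.988, -0.156, 0.001], [-0.156, -0.988, 0.0], [0.001, -0.0, -1.0]]
contact_force: [0.7, 0.2, 0.0]
opening: 0.0386
grip_force: 40.4
```

```bash
python3 - <<'E'
from h import *
s=ctrl.get_state();print(s["tool_pos"],s["contact_force"],s["joint_pos"],s["orientation"].round(3))
a=ctrl.capture("scene");b=ctrl.capture("side");c=wrist(s,ctrl.capture("wrist"))
for n,x in zip(("a4","b4","w4"),(a,b,c)): pickle.dump(x,open(n+".pkl","wb"))
A=crop(a["image"],385,110,465,200,6);B=crop(b["image"],260,255,360,375,4.5)
A=cv2.resize(A,(480,540));B=cv2.resize(B,(315,378*1));
cv2.imwrite("pics/v4.png",np.hstack([A,cv2.copyMakeBorder(B,0,540-378,0,0,cv2.BORDER_CONSTANT)]))
E
```

```text
[0.53029316 0.30614609 0.23736838] [0.72123177 0.23942116 0.04936111] [  -3.47797494   22.50709461  -39.93212673   85.15311821   14.59047409
   77.57118965 -143.38496881] [[ 0.988 -0.156  0.001]
 [-0.156 -0.988  0.   ]
 [ 0.001 -0.    -1.   ]]
```

View pics/v4.png

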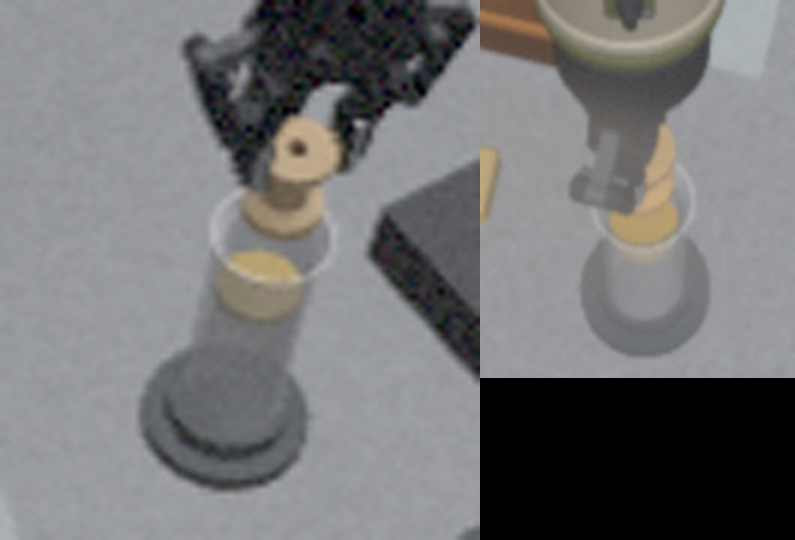

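```bash
python3 - <<'E'
from h import *
a=load("a4");
x,y=.5303,.3061
q=lambda p:(proj(a,np.array(p))-[385,110])*6
for z in(.233,.195,.165,.135,.125,.012): print(z,q((x,y,z)).round(1))
print(q((x+.01,y,.165))-q((x,y,.165)),q((x,y+.01,.165))-q((x,y,.165)))
# grey wrist crop of rim + fits
g=cv2.cvtColor(a["image"],cv2.COLOR_RGB2HSV)
m=cv2.inRange(g,(12,60,60),(35,255,255))[110:200,385:465]
n,_,st,ce=cv2.connectedComponentsWithStats(m)
for i in range(1,n):
    if st[i,4]>20: print(st[i]*6,ce[i]*6)
E
```

```text
0.233 [296.9 151.4]
0.195 [283.2 201.6]
0.165 [272.9 239.6]
0.135 [262.9 276.4]
0.125 [259.6 288.4]
0.012 [225.2 415. ]
[10.46424509 14.68985813] [17.57091978 -6.74845487]
[ 240  114  102  126 1182] [292.75126904 177.77664975]
[216 252  84  66 738] [257.85365854 281.65853659]
```

Request:
{"name": "step_arm", "arguments": {"commands": [[[0,0,0.2],[0,0,0]],[[0,0,0.4],[0,0,0]],[[0,0,0.6],[0,0,0]],[[0,0,0.8],[0,0,0]],[[0,0,1.0],[0,0,0]],[[0,0,1.15],[0,0,0]],[[0,0,1.25],[0,0,0]],[[0,0,1.25],[0,0,0]]]}}

```text
clock: 13.52
tool_pos: [0.5297, 0.3063, 0.1865]
orientation: [[0.988, -0.156, -0.0], [-0.156, -0.988, -0.0], [-0.0, 0.0, -1.0]]
contact_force: [-0.2, -0.6, -0.0]
opening: 0.0382
grip_force: 40.4
```

Request:
{"name": "step_arm", "arguments": {"commands": [[[0,0,0],[0,0,0]],[[0,0,0],[0,0,0]],[[0,0,0],[0,0,0]],[[0,0,0],[0,0,0]],[[0,0,-0.5],[0,0,0]],[[0,0,-1.5],[0,0,0]],[[0,0,-2.5],[0,0,0]],[[0,0,-3.0],[0,0,0]],[[0.5,0.68,-3.0],[0,0,0]],[[1.2,1.7,-3.0],[0,0,0]],[[1.9,2.7,-3.0],[0,0,0]],[[1.9,2.7,-3.0],[0,0,0]],[[1.9,2.7,-3.0],[0,0,0]]], "claw": 70}}

```text
clock: 15.15
tool_pos: [0.5878, 0.1886, 0.3079]
orientation: [[0.988, -0.155, 0.001], [-0.155, -0.988, 0.001], [0.001, -0.001, -1.0]]
contact_force: [-0.8, 0.8, 0.2]
opening: 0.0702
grip_force: 0.0
```

```bash
python3 - <<'E'
from h import *
s=ctrl.get_state();print(s["tool_pos"],s["contact_force"],s["joint_pos"].round(0))
c=wrist(s,ctrl.capture("wrist"));a=ctrl.capture("scene");b=ctrl.capture("side")
for n,x in zip(("a5","b5","w5"),(a,b,c)): pickle.dump(x,open(n+".pkl","wb"))
A=cv2.resize(crop(a["image"],290,110,470,260,2.3),(414,345));B=cv2.resize(crop(b["image"],230,160,380,375,1.6),(240,344))
W=cv2.resize(c["image"],(640,400))[:,:,::-1];W=crop(c["image"],0,0,640,400,1)
o=np.zeros((600,660,3),np.uint8);o=np.zeros((750,660,3),np.uint8)
o=np.zeros((600,660,3),np.uint8);o[:345,:414]=A;o[:344,414:654]=B;o[350:600,:400]=cv2.resize(W,(400,250))
cv2.imwrite("pics/v5.png",o)
E
```

```text
[0.58782264 0.18861434 0.30792387] [-0.77219318  0.83527992  0.1789574 ] [   6.   21.  -37.   78.   12.   85. -129.]
```

View pics/v5.png

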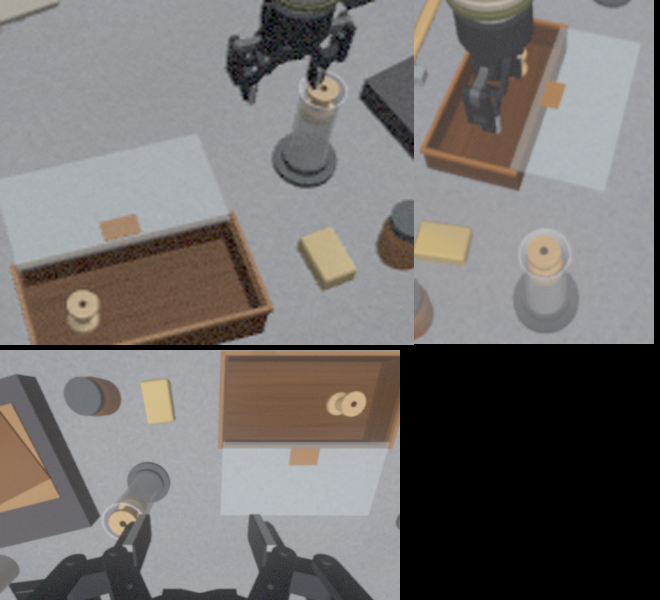

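Bobbin B sits upright in the tube: its top is at (324,90) in the scene crop and (543,250) in the side crop. Bobbin A is still in its place, with its top at (82,304) in the scene crop.

```bash
python3 - <<'E'
from h import *
s=ctrl.get_state();c=load("w5");print(plane(c,353/.625,54/.625,.052),plane(load("a5"),82/2.3+290,304/2.3+110,.052))
print(tool(s,(0.6275,-0.078,0.15)),tool(s,(0.6275,-0.078,0.0555)))
E
```

```text
[ 0.6276195  -0.07686374  0.052     ] [ 0.62628295 -0.07877158  0.052     ]
[2.013 6.456 3.933] [2.012 6.458 6.296]
```

Request:
{"name": "step_arm", "arguments": {"commands": [[[0.4,1.4,0],[0,0,0]],[[0.8,2.7,0],[0,0,0]],[[1.2,4.0,0],[0,0,0]],[[1.6,5.3,0.8],[0,0,0]],[[2.0,6.45,1.8],[0,0,0]],[[2.0,6.45,3.0],[0,0,0]],[[2.0,6.45,4.2],[0,0,0]],[[2.0,6.45,5.2],[0,0,0]],[[2.0,6.45,5.9],[0,0,0]],[[2.0,6.45,6.3],[0,0,0]],[[2.0,6.45,6.3],[0,0,0]],[[2.0,6.45,6.3],[0,0,0]],[[2.0,6.45,6.3],[0,0,0]]]}}

```text
clock: 16.92
tool_pos: [0.6277, -0.0795, 0.0562]
orientation: [[0.988, -0.156, 0.002], [-0.156, -0.988, -0.0], [0.002, 0.0, -1.0]]
contact_force: [0.1, 0.0, 0.3]
opening: 0.07
grip_force: 0.0
```

Request:
{"name": "step_arm", "arguments": {"commands": [[[0,0,0],[0,0,0]],[[0,0,0],[0,0,0]],[[0,0,0],[0,0,0]],[[0,0,0],[0,0,0]],[[0,0,0],[0,0,0]],[[0,0,0],[0,0,0]]], "claw": 0, "squeeze": 60}}

```text
clock: 17.68
tool_pos: [0.6275, -0.0796, 0.0557]
orientation: [[0.988, -0.156, 0.001], [-0.156, -0.988, -0.0], [0.001, 0.0, -1.0]]
contact_force: [-1.0, 0.3, 6.0]
opening: 0.0379
grip_force: 60.3
```

```bash
python3 - <<'E'
from h import *
s=ctrl.get_state();print(s["tool_pos"],s["opening"],s["grip_force"],s["joint_pos"].round(0))
print(tool(s,(0.5300,0.3062,0.26)))
E
```

```text
[ 0.62747132 -0.07957291  0.05566218] 0.0378645645927519 60.27815222740173 [  24.   32.  -28.   92.   17.   59. -107.]
[-3.903 -9.146 -5.115]
```

Request:
{"name": "step_arm", "arguments": {"commands": [[[0,0,-1],[0,0,0]],[[0,0,-2.4],[0,0,0]],[[0,0,-3.8],[0,0,0]],[[-0.4,-1,-5.1],[0,0,0]],[[-0.9,-2.2,-5.5],[0,0,0]],[[-1.4,-3.4,-5.5],[0,0,0]],[[-1.9,-4.6,-5.5],[0,0,0]],[[-2.4,-5.8,-5.5],[0,0,0]],[[-2.9,-7,-5.5],[0,0,0]],[[-3.4,-8.1,-5.5],[0,0,0]],[[-3.9,-9.15,-5.5],[0,0,0]],[[-3.9,-9.15,-5.5],[0,0,0]],[[-3.9,-9.15,-5.2],[0,0,0]],[[-3.9,-9.15,-5.2],[0,0,0]],[[-3.9,-9.15,-5.2],[0,0,0]],[[-3.9,-9.15,-5.2],[0,0,0]]]}}

```text
clock: 19.68
tool_pos: [0.5302, 0.3059, 0.263]
orientation: [[0.988, -0.157, 0.0], [-0.157, -0.988, 0.0], [0.0, -0.0, -1.0]]
contact_force: [-0.2, 0.3, -0.1]
opening: 0.0378
grip_force: 60.3
```

```bash
python3 - <<'E'
from h import *
s=ctrl.get_state();print(s["tool_pos"],s["contact_force"],s["joint_pos"].round(0))
a=ctrl.capture("scene");b=ctrl.capture("side")
for n,x in zip(("a6","b6"),(a,b)): pickle.dump(x,open(n+".pkl","wb"))
A=cv2.resize(crop(a["image"],385,100,465,200,5),(400,500));B=cv2.resize(crop(b["image"],260,245,360,375,4),(385,500))
cv2.imwrite("pics/v6.png",np.hstack([A,B]));print(tool(s,(.53,.3062,.185)))
E
```

```text
[0.53015676 0.30593415 0.2630469 ] [-0.21589152  0.27624474 -0.05136762] [  -3.   22.  -40.   83.   14.   80. -143.]
[-0.006 -0.006  1.951]
```

View pics/v6.png

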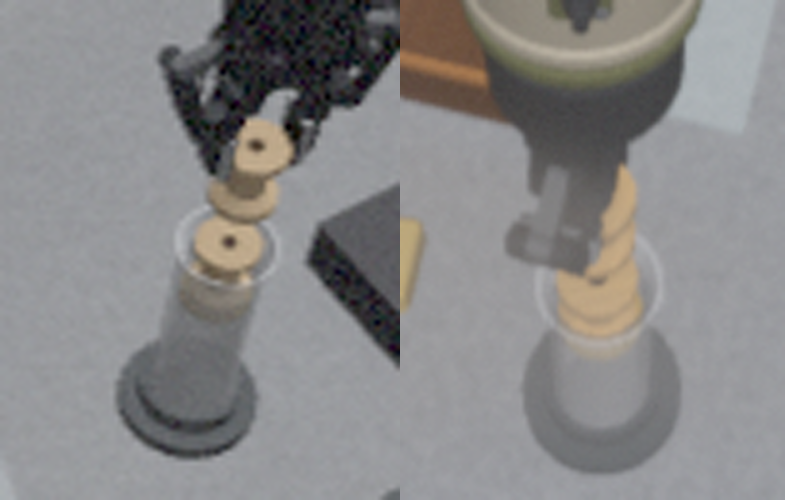

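The held bobbin is at (257,146) in the left crop, coaxial with the seated one at (229,243). I'll push down with it.

Request:
{"name": "step_arm", "arguments": {"commands": [[[0,0,0.3],[0,0,0]],[[0,0,0.6],[0,0,0]],[[0,0,0.8],[0,0,0]],[[0,0,1.0],[0,0,0]],[[0,0,1.2],[0,0,0]],[[0,0,1.35],[0,0,0]],[[0,0,1.5],[0,0,0]],[[0,0,1.5],[0,0,0]]]}}

```text
clock: 20.78
tool_pos: [0.5297, 0.3064, 0.2022]
orientation: [[0.988, -0.156, -0.0], [-0.156, -0.988, -0.0], [-0.0, 0.0, -1.0]]
contact_force: [0.1, -0.0, 0.4]
opening: 0.0378
grip_force: 60.4
```

Request:
{"name": "step_arm", "arguments": {"commands": [[[0,0,0.1],[0,0,0]],[[0,0,0.2],[0,0,0]],[[0,0,0.3],[0,0,0]],[[0,0,0.4],[0,0,0]],[[0,0,0.4],[0,0,0]],[[0,0,0.4],[0,0,0]]]}}

```text
clock: 21.52
tool_pos: [0.5296, 0.3062, 0.1862]
orientation: [[0.988, -0.156, -0.001], [-0.156, -0.988, -0.001], [-0.001, 0.001, -1.0]]
contact_force: [0.5, -0.7, -0.6]
opening: 0.0376
grip_force: 60.3
```

```bash
python3 - <<'E'
from h import *
a=ctrl.capture("scene");b=ctrl.capture("side")
for n,x in zip(("a7","b7"),(a,b)): pickle.dump(x,open(n+".pkl","wb"))
A=cv2.resize(crop(a["image"],385,100,465,200,5),(400,500));B=cv2.resize(crop(b["image"],260,245,360,375,4),(385,500))
cv2.imwrite("pics/v7.png",np.hstack([A,B]))
E
```

View pics/v7.png

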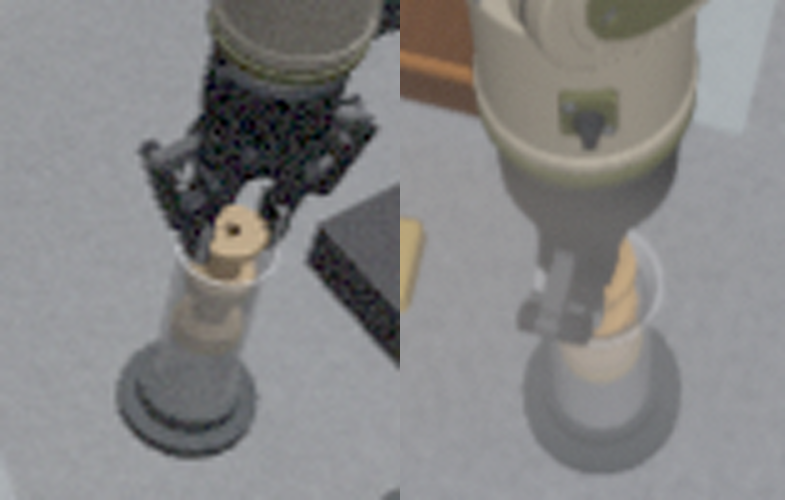

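Bobbin A is 30 mm into the mouth and bobbin B has been pushed down below it (left crop (233,230)). I'll release and go to the rammer.

Request:
{"name": "step_arm", "arguments": {"commands": [[[0,0,0],[0,0,0]],[[0,0,0],[0,0,0]],[[0,0,0],[0,0,0]],[[0,0,0],[0,0,0]],[[0,0,-0.5],[0,0,0]],[[0,0,-1.5],[0,0,0]],[[0,0,-2.8],[0,0,0]],[[0,0,-3.6],[0,0,0]],[[0,0.7,-3.6],[0,0,0]],[[0,1.9,-3.6],[0,0,0]],[[0,3.1,-3.6],[0,0,0]],[[0,4.3,-3.6],[0,0,0]],[[0,5.5,-3.6],[0,0,0]],[[0,5.5,-3.6],[0,0,0]]], "claw": 70}}

```text
clock: 23.38
tool_pos: [0.4957, 0.0853, 0.3325]
orientation: [[0.987, -0.162, 0.002], [-0.162, -0.987, -0.002], [0.002, 0.001, -1.0]]
contact_force: [0.6, 1.3, 0.8]
opening: 0.0704
grip_force: 0.0
```

```bash
python3 - <<'E'
from h import *
s=ctrl.get_state();print(s["tool_pos"],s["joint_pos"].round(0))
print(tool(s,(.455,-.285,.32)))
E
```

```text
[0.49565697 0.08527584 0.33248014] [  18.    4.  -35.   93.    2.   84. -116.]
[0.492 9.299 0.325]
```

Request:
{"name": "step_arm", "arguments": {"commands": [[[0.06,1.2,0],[0,0,0]],[[0.12,2.4,0],[0,0,0]],[[0.18,3.6,0.1],[0,0,0]],[[0.25,4.8,0.2],[0,0,0]],[[0.3,6,0.3],[0,0,0]],[[0.4,7.2,0.3],[0,0,0]],[[0.45,8.3,0.3],[0,0,0]],[[0.5,9.3,0.3],[0,0,0]],[[0.5,9.3,0.3],[0,0,0]],[[0.5,9.3,0.3],[0,0,0]],[[0.5,9.3,0.3],[0,0,0]]]}}

```text
clock: 24.75
tool_pos: [0.4581, -0.28, 0.3194]
orientation: [[0.988, -0.153, 0.001], [-0.153, -0.988, -0.0], [0.001, -0.0, -1.0]]
contact_force: [0.7, 0.2, 0.1]
opening: 0.0699
grip_force: 0.0
```

```bash
python3 - <<'E'
from h import *
s=ctrl.get_state();print(s["tool_pos"],s["joint_pos"].round(0))
c=wrist(s,ctrl.capture("wrist"));a=ctrl.capture("scene");pickle.dump(c,open("w8.pkl","wb"));pickle.dump(a,open("a8.pkl","wb"))
W=crop(c["image"],0,0,640,400,.9)
A=crop(a["image"],385,110,465,200,2.4)
o=np.zeros((400,780,3),np.uint8);o[:360,:576]=W;A=cv2.resize(A,(192,216));o[:216,580:772]=A;cv2.imwrite("pics/v8.png",o)
for n,p in dict(top=(.4718,-.2966,.18),cup=(.4684,-.2933,.04)).items(): print(n,proj(c,np.array(p))*.9)
E
```

```text
[ 0.45812332 -0.28000202  0.31939751] [ 40.   7. -15.  90.   2.  83. -74.]
top [303.59100109 157.735302  ]
cup [295.94931288 132.83736334]
```

View pics/v8.png

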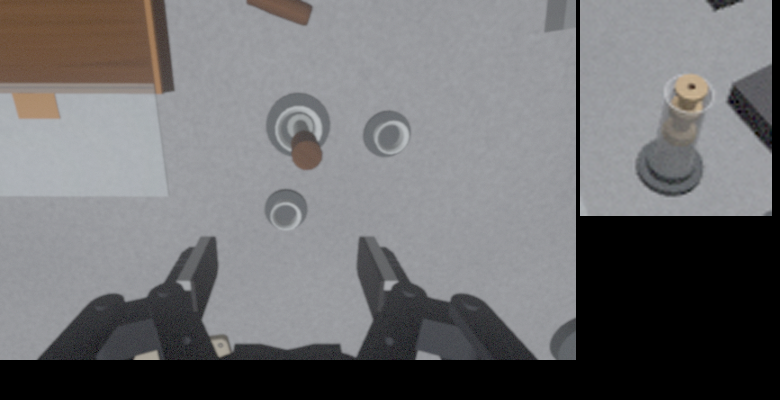

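The wrist view shows the rammer's handle top at crop px (308,156) and its cup rim at (299,128). It is the largest of the three cups. The inset shows both bobbins stacked in the tube.

```bash
python3 - <<'E'
from h import *
a,b,c=load("scene"),load("side"),load("w8")
f=lambda u,v:ray(c,u/.9,v/.9)
for n,w,p,q in (("top",(308,156),(131,185),(293,42)),("cup",(299,128),(156,250),(288,124))):
    x=tri([f(*w),ray(a,p[0]/2.65+180,p[1]/2.65+135),ray(b,q[0]/2.14+220,q[1]/2.14+90)]);z={"top":.18,"cup":.04}[n]
    print(n,x,plane(c,w[0]/.9,w[1]/.9,z),plane(a,p[0]/2.65+180,p[1]/2.65+135,z),plane(b,q[0]/2.14+220,q[1]/2.14+90,z))
s=ctrl.get_state();print(tool(s,(.472,-.297,.158)))
E
```

```text
top (array([ 0.47165422, -0.29851548,  0.1765539 ]), [np.float64(0.0021962416143831254), np.float64(0.001975778692746481), np.float64(0.0009375155354369369)]) [ 0.47275453 -0.30060349  0.18      ] [ 0.47278478 -0.29688821  0.18      ] [ 0.47230669 -0.29301936  0.18      ]
cup (array([ 0.46958994, -0.29553831,  0.03005094]), [np.float64(0.003820138732267925), np.float64(0.0027236174056941608), np.float64(0.0018598162128184068)]) [ 0.47402785 -0.29811656  0.04      ] [ 0.47426234 -0.293338    0.04      ] [ 0.46794611 -0.28491306  0.04      ]
[0.411 0.353 4.031]
```

Request:
{"name": "step_arm", "arguments": {"commands": [[[0.42,0.38,0.6],[0,0,0]],[[0.42,0.38,1.6],[0,0,0]],[[0.42,0.38,2.6],[0,0,0]],[[0.42,0.38,3.4],[0,0,0]],[[0.42,0.38,3.98],[0,0,0]],[[0.42,0.38,3.98],[0,0,0]],[[0.42,0.38,3.98],[0,0,0]],[[0.42,0.38,3.98],[0,0,0]]]}}

```text
clock: 25.85
tool_pos: [0.4723, -0.2994, 0.161]
orientation: [[0.988, -0.156, 0.002], [-0.156, -0.988, -0.001], [0.002, 0.001, -1.0]]
contact_force: [0.4, 0.0, -0.2]
opening: 0.0698
grip_force: 0.0
```

Request:
{"name": "step_arm", "arguments": {"commands": [[[0,0,0],[0,0,0]],[[0,0,0],[0,0,0]],[[0,0,0],[0,0,0]],[[0,0,0],[0,0,0]],[[0,0,0],[0,0,0]],[[0,0,0],[0,0,0]],[[0,0,0],[0,0,0]],[[0,0,0],[0,0,0]]], "claw": 0, "squeeze": 60}}

```text
clock: 26.85
tool_pos: [0.4719, -0.2994, 0.1601]
orientation: [[0.988, -0.156, 0.001], [-0.156, -0.988, -0.001], [0.001, 0.0, -1.0]]
contact_force: [-0.3, -1.0, 6.2]
opening: 0.0266
grip_force: 58.8
```

Request:
{"name": "step_arm", "arguments": {"commands": [[[0,0,-0.3],[0,0,0]],[[0,0,-0.8],[0,0,0]],[[0,0,-1.8],[0,0,0]],[[0,0,-3.0],[0,0,0]],[[0,0,-4.3],[0,0,0]],[[0,0,-5.3],[0,0,0]],[[0,0,-5.3],[0,0,0]],[[0,0,-5.3],[0,0,0]]]}}

```text
clock: 27.85
tool_pos: [0.4712, -0.2989, 0.3705]
orientation: [[0.988, -0.156, -0.002], [-0.156, -0.988, 0.001], [-0.002, -0.001, -1.0]]
contact_force: [-0.6, -0.2, -2.9]
opening: 0.0265
grip_force: 59.5
```

```bash
python3 - <<'E'
from h import *
s=ctrl.get_state();print(s["tool_pos"],s["opening"],s["contact_force"],s["joint_pos"].round(0))
c=wrist(s,ctrl.capture("wrist"));a=ctrl.capture("scene");b=ctrl.capture("side")
for n,x in zip(("a9","b9","w9"),(a,b,c)): pickle.dump(x,open(n+".pkl","wb"))
A=crop(a["image"],170,90,290,250,2.5);B=crop(b["image"],300,0,450,180,2.2);W=crop(c["image"],160,150,480,400,.6)
o=np.zeros((400,790,3),np.uint8);o[:400,:300]=A;o[:396,302:632]=B;o[:150,635:635+155]=W[:,:155];cv2.imwrite("pics/v9.png",o)
print(tool(s,(.53,.306,.37)))
E
```

```text
[ 0.47124117 -0.2988847   0.37050843] 0.02648336757203647 [-0.58356116 -0.20908272 -2.85792301] [ 40.   9. -14.  82.   2.  90. -73.]
[ -0.902 -15.167   0.024]
```

View pics/v9.png

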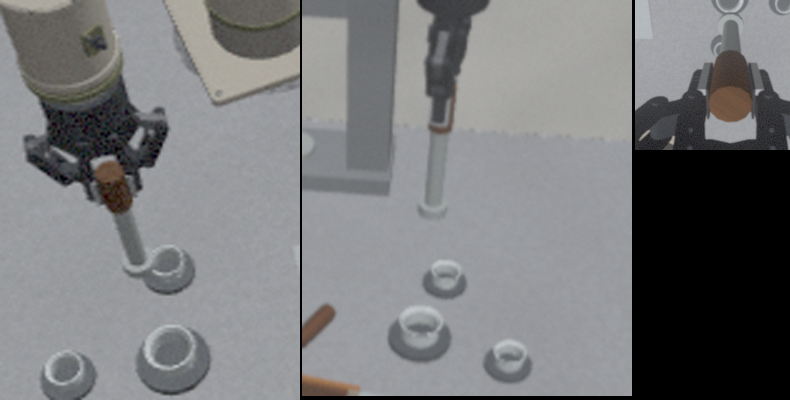

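The rammer is lifted (foot at (136,265) in the scene crop and (432,210) in the side crop). The empty large cup has its rim at (170,347) in the scene crop and (422,318) in the side crop. Next I'll check the tilt and the cup centre.

```bash
python3 - <<'E'
from h import *
a,b=load("a9"),load("b9")
A=lambda u,v:(u/2.5+170,v/2.5+90);B=lambda u,v:((u-302)/2.2+300,v/2.2)
for n,p,q in (("foot",(136,266),(432,211)),("hbot",(121,206),(440,130)),("cup",(170,347),(421,320))):
    print(n,tri([ray(a,*A(*p)),ray(b,*B(*q))]))
print(plane(a,*A(170,347),.04),plane(b,*B(421,320),.04))
E
```

```text
foot (array([ 0.46944157, -0.30201033,  0.22055126]), [np.float64(0.0007098547504691929), np.float64(0.0007098547504691705)])
hbot (array([ 0.47112047, -0.29789061,  0.33374268]), [np.float64(0.0010914275211912263), np.float64(0.0010914275211912146)])
cup (array([ 0.4705497 , -0.2953531 ,  0.03968571]), [np.float64(0.0006789647571294484), np.float64(0.0006789647571296728)])
[ 0.4714499  -0.29509246  0.04      ] [ 0.47001291 -0.29562558  0.04      ]
```

Request:
{"name": "step_arm", "arguments": {"commands": [[[0,-0.6,-0.2],[0,0,0]],[[-0.05,-1.6,-0.2],[0,0,0]],[[-0.1,-2.7,-0.2],[0,0,0]],[[-0.2,-3.8,-0.2],[0,0,0]],[[-0.25,-4.9,-0.2],[0,0,0]],[[-0.3,-6,-0.2],[0,0,0]],[[-0.4,-7.1,-0.2],[0,0,0]],[[-0.5,-8.2,-0.2],[0,0,0]],[[-0.55,-9.3,-0.2],[0,0,0]],[[-0.6,-10.4,-0.2],[0,0,0]],[[-0.7,-11.5,-0.2],[0,0,0]],[[-0.75,-12.6,-0.2],[0,0,0]],[[-0.8,-13.6,-0.2],[0,0,0]],[[-0.85,-14.5,-0.2],[0,0,0]],[[-0.87,-15.22,-0.1],[0,0,0]],[[-0.87,-15.22,0],[0,0,0]],[[-0.87,-15.22,0],[0,0,0]],[[-0.87,-15.22,0],[0,0,0]],[[-0.87,-15.22,0],[0,0,0]]]}}

```text
clock: 30.38
tool_pos: [0.5323, 0.3069, 0.3719]
orientation: [[0.988, -0.157, 0.001], [-0.157, -0.988, -0.0], [0.001, 0.0, -1.0]]
contact_force: [0.5, 0.4, -3.6]
opening: 0.027
grip_force: 59.7
```

```bash
python3 - <<'E'
from h import *
s=ctrl.get_state();print(s["tool_pos"],s["opening"],s["contact_force"],s["joint_pos"].round(0))
a=ctrl.capture("scene");b=ctrl.capture("side")
A=cv2.resize(crop(a["image"],385,80,475,200,4),(375,500));B=cv2.resize(crop(b["image"],260,225,370,375,3),(366,500))
cv2.imwrite("pics/v10.png",np.hstack([A,B]))
pickle.dump(a,open("a10.pkl","wb"));pickle.dump(b,open("b10.pkl","wb"))
E
```

```text
[0.53230568 0.30685914 0.37192373] 0.02704173189788012 [ 0.4601537   0.44619779 -3.58373514] [  -4.   20.  -41.   72.   13.   93. -142.]
```

View pics/v10.png

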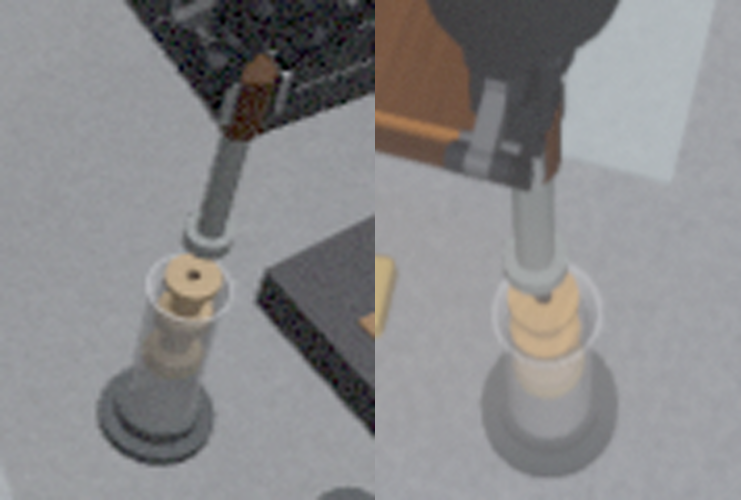

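```bash
python3 - <<'E'
from h import *
a,b=load("a10"),load("b10")
A=lambda u,v:(u/4.167+385,v/4.167+80);B=lambda u,v:((u-375)/3.33+260,v/3.33+225)
for n,p,q in (("foot",(209,239),(536,273)),("rim",(188,290),(549,307)),("bobtop",(194,277),(544,290))):
    print(n,tri([ray(a,*A(*p)),ray(b,*B(*q))]))
print("handle top",plane(a,*A(262,65),.392),"foot scene",plane(a,*A(209,239),.223),"side",plane(b,*B(536,273),.223))
E
```

```text
foot (array([0.5310908 , 0.31042905, 0.22191492]), [np.float64(0.00032812495905924663), np.float64(0.0003281249590591694)])
rim (array([0.52666906, 0.30596239, 0.16352786]), [np.float64(0.0013152803630120575), np.float64(0.0013152803630121874)])
bobtop (array([0.52984216, 0.30471114, 0.1831584 ]), [np.float64(0.0017790072729892436), np.float64(0.0017790072729892575)])
handle top [0.53273743 0.31256871 0.392     ] foot scene [0.53147098 0.3096505  0.223     ] side [0.53127514 0.31109605 0.223     ]
```

Request:
{"name": "step_arm", "arguments": {"commands": [[[-0.02,0.09,0],[0,0,0]],[[-0.02,0.09,0.3],[0,0,0]],[[-0.02,0.09,0.6],[0,0,0]],[[-0.02,0.09,0.8],[0,0,0]],[[-0.02,0.09,0.95],[0,0,0]],[[-0.02,0.09,1.1],[0,0,0]],[[-0.02,0.09,1.25],[0,0,0]],[[-0.02,0.09,1.4],[0,0,0]],[[-0.02,0.09,1.55],[0,0,0]],[[-0.02,0.09,1.7],[0,0,0]],[[-0.02,0.09,1.85],[0,0,0]],[[-0.02,0.09,2.0],[0,0,0]],[[-0.02,0.09,2.15],[0,0,0]],[[-0.02,0.09,2.3],[0,0,0]]]}}

```text
clock: 32.22
tool_pos: [0.5307, 0.3043, 0.2792]
orientation: [[0.988, -0.156, 0.0], [-0.156, -0.988, 0.0], [0.0, -0.0, -1.0]]
contact_force: [0.1, 1.1, 3.1]
opening: 0.0271
grip_force: 60.2
```

Request:
{"name": "step_arm", "arguments": {"commands": [[[0,0,0.15],[0,0,0]],[[0,0,0.25],[0,0,0]],[[0,0,0.35],[0,0,0]],[[0,0,0.42],[0,0,0]],[[0,0,0.46],[0,0,0]],[[0,0,0.46],[0,0,0]]]}}

```text
clock: 32.98
tool_pos: [0.5306, 0.3042, 0.2609]
orientation: [[0.988, -0.156, -0.0], [-0.156, -0.988, -0.0], [-0.0, 0.0, -1.0]]
contact_force: [0.2, 0.7, -0.6]
opening: 0.0267
grip_force: 60.0
```

Request:
{"name": "step_arm", "arguments": {"commands": [[[0,0,0.05],[0,0,0]],[[0,0,0.09],[0,0,0]],[[0,0,0.12],[0,0,0]],[[0,0,0.12],[0,0,0]]]}}

```text
clock: 33.48
tool_pos: [0.5317, 0.3047, 0.2598]
orientation: [[0.988, -0.156, 0.005], [-0.156, -0.988, 0.001], [0.004, -0.002, -1.0]]
contact_force: [-2.4, -2.2, 22.2]
opening: 0.0264
grip_force: 62.4
```

Bottomed at about 22 N with the foot near 112 mm, as predicted. I'll hold briefly, then return the rammer.

Request:
{"name": "step_arm", "arguments": {"commands": [[[0,0,0.05],[0,0,0]],[[0,0,0.05],[0,0,0]],[[0,0,0.05],[0,0,0]],[[0,0,-0.2],[0,0,0]],[[0,0,-0.6],[0,0,0]],[[0,0,-1.3],[0,0,0]],[[0,0,-2.1],[0,0,0]],[[0,0,-3.0],[0,0,0]],[[0,0,-3.0],[0,0,0]],[[0,0,-3.0],[0,0,0]]]}}

```text
clock: 34.72
tool_pos: [0.5305, 0.304, 0.3753]
orientation: [[0.988, -0.156, -0.001], [-0.156, -0.988, -0.001], [-0.001, 0.001, -1.0]]
contact_force: [0.7, 0.1, -2.6]
opening: 0.0266
grip_force: 59.9
```

```bash
python3 - <<'E'
from h import *
s=ctrl.get_state();print(s["tool_pos"],s["contact_force"],s["orientation"].round(3).tolist())
print(tool(s,(.472,-.296,.30)))
E
```

```text
[0.53054    0.30399561 0.37531589] [ 0.66489075  0.08965232 -2.59310428] [[0.988, -0.156, -0.001], [-0.156, -0.988, -0.001], [-0.001, 0.001, -1.0]]
[ 0.891 15.043  1.899]
```

Request:
{"name": "step_arm", "arguments": {"commands": [[[0.05,0.6,0],[0,0,0]],[[0.1,1.6,0],[0,0,0]],[[0.15,2.7,0],[0,0,0]],[[0.2,3.8,0],[0,0,0]],[[0.3,4.9,0],[0,0,0]],[[0.35,6,0],[0,0,0]],[[0.4,7.1,0],[0,0,0]],[[0.5,8.2,0],[0,0,0]],[[0.55,9.3,0],[0,0,0]],[[0.6,10.4,0],[0,0,0]],[[0.7,11.5,0],[0,0,0]],[[0.75,12.6,0],[0,0,0]],[[0.8,13.6,0],[0,0,0]],[[0.85,14.5,0.3],[0,0,0]],[[0.89,15.04,1.0],[0,0,0]],[[0.89,15.04,1.9],[0,0,0]],[[0.89,15.04,2.2],[0,0,0]],[[0.89,15.04,2.2],[0,0,0]],[[0.89,15.04,2.2],[0,0,0]],[[0.89,15.04,2.2],[0,0,0]]]}}

```text
clock: 37.22
tool_pos: [0.4727, -0.2956, 0.2897]
orientation: [[0.988, -0.155, 0.002], [-0.155, -0.988, -0.001], [0.002, 0.001, -1.0]]
contact_force: [0.3, -0.1, -1.6]
opening: 0.0266
grip_force: 59.8
```

```bash
python3 - <<'E'
from h import *
s=ctrl.get_state();print(s["tool_pos"],s["contact_force"])
a=ctrl.capture("scene");b=ctrl.capture("side")
A=crop(a["image"],190,120,290,255,4);A=cv2.resize(A,(400,540));B=cv2.resize(crop(b["image"],310,40,400,175,4),(360,540))
T=cv2.resize(crop(a["image"],395,130,455,200,2),(120,140));A[:140,280:]=T
cv2.imwrite("pics/v11.png",np.hstack([A,B]));pickle.dump(a,open("a11.pkl","wb"));pickle.dump(b,open("b11.pkl","wb"))
E
```

```text
[ 0.47266709 -0.29559607  0.28968311] [ 0.27268849 -0.13844883 -1.59791694]
```

View pics/v11.png

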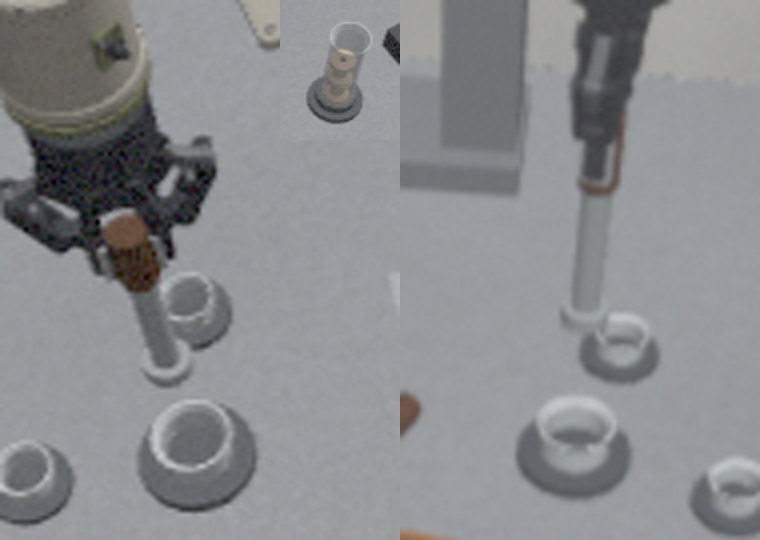

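The inset shows both bobbins bottomed and upright in the tube. The rammer foot is at (165,367) in the scene crop and (584,318) in the side crop, above the cup rim at (193,434) and (577,420).

```bash
python3 - <<'E'
from h import *
a,b=load("a11"),load("b11")
A=lambda u,v:(u/4+190,v/4+120);B=lambda u,v:((u-400)/4+310,v/4+40)
for n,p,q in (("foot",(165,368),(585,320)),("hbot",(140,285),(597,190)),("cup",(194,434),(577,422))):
    print(n,tri([ray(a,*A(*p)),ray(b,*B(*q))]))
E
```

```text
foot (array([ 0.47089522, -0.29810083,  0.13882396]), [np.float64(0.0003752320928804838), np.float64(0.0003752320928805037)])
hbot (array([ 0.47272995, -0.29718194,  0.24973052]), [np.float64(0.001086039882185936), np.float64(0.0010860398821859935)])
cup (array([ 0.47037561, -0.29385104,  0.04066058]), [np.float64(0.001059899626291674), np.float64(0.001059899626291687)])
```

Request:
{"name": "step_arm", "arguments": {"commands": [[[-0.01,-0.08,0.5],[0,0,0]],[[-0.01,-0.08,1.2],[0,0,0]],[[-0.01,-0.08,1.9],[0,0,0]],[[-0.01,-0.08,2.3],[0,0,0]],[[-0.01,-0.08,2.5],[0,0,0]],[[-0.01,-0.08,2.7],[0,0,0]],[[-0.01,-0.08,2.9],[0,0,0]],[[-0.01,-0.08,3.05],[0,0,0]],[[-0.01,-0.08,3.15],[0,0,0]],[[-0.01,-0.08,3.2],[0,0,0]],[[-0.01,-0.08,3.23],[0,0,0]],[[-0.01,-0.08,3.23],[0,0,0]]]}}

```text
clock: 38.83
tool_pos: [0.4727, -0.2925, 0.1601]
orientation: [[0.988, -0.156, 0.001], [-0.156, -0.988, -0.001], [0.001, 0.001, -1.0]]
contact_force: [-1.6, 0.8, 4.6]
opening: 0.0268
grip_force: 60.7
```

Request:
{"name": "step_arm", "arguments": {"commands": [[[0,0,-0.01],[0,0,0]],[[0,0,-0.01],[0,0,0]],[[0,0,-0.01],[0,0,0]],[[0,0,-0.01],[0,0,0]],[[0,0,-0.01],[0,0,0]],[[0,0,-0.3],[0,0,0]],[[0,0,-1],[0,0,0]],[[0,0,-2],[0,0,0]],[[0,0,-3],[0,0,0]],[[0,0,-4],[0,0,0]],[[0,0,-4],[0,0,0]],[[0,0,-4],[0,0,0]]], "claw": 70}}

```text
clock: 40.33
tool_pos: [0.4721, -0.2923, 0.3192]
orientation: [[0.988, -0.156, -0.0], [-0.156, -0.988, -0.0], [0.0, 0.0, -1.0]]
contact_force: [-0.1, 0.2, -0.8]
opening: 0.0701
grip_force: 0.0
```

```bash
python3 - <<'E'
from h import *
s=ctrl.get_state();print(s["tool_pos"],s["contact_force"])
a=ctrl.capture("scene");b=ctrl.capture("side");pickle.dump(a,open("a12.pkl","wb"));pickle.dump(b,open("b12.pkl","wb"))
A=crop(a["image"],190,120,470,280,1.9);B=cv2.resize(crop(b["image"],230,70,420,370,1.35),(256,405))
o=np.zeros((405,800,3),np.uint8);o[:A.shape[0],:A.shape[1]]=A;o[:,540:796]=B;cv2.imwrite("pics/v12.png",o)
print(tool(s,(.5500,.0095,.092)))
E
```

```text
[ 0.47212721 -0.29229799  0.31921682] [-0.05469038  0.16959329 -0.84966587]
[ 0.748 -7.757  5.68 ]
```

View pics/v12.png

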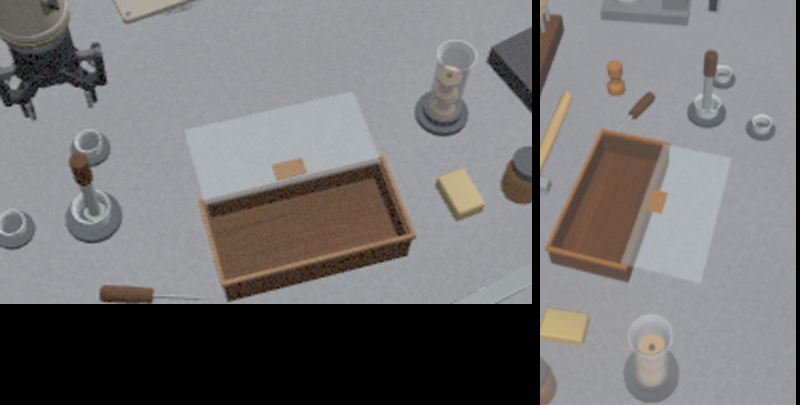

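The rammer stands upright in its cup, both bobbins are down in the tube, the box is empty and the bystanders are untouched. Now the lid: the pad is at (289,170) in the scene crop.

Request:
{"name": "step_arm", "arguments": {"commands": [[[0.1,-1.1,0],[0,0,0]],[[0.2,-2.2,0],[0,0,0]],[[0.3,-3.3,0],[0,0,0]],[[0.4,-4.4,0],[0,0,0]],[[0.5,-5.5,0.5],[0,0,0]],[[0.65,-6.6,1.2],[0,0,0]],[[0.76,-7.77,2.2],[0,0,0]],[[0.76,-7.77,3.2],[0,0,0]],[[0.76,-7.77,4.2],[0,0,0]],[[0.76,-7.77,5.0],[0,0,0]],[[0.76,-7.77,5.5],[0,0,0]],[[0.76,-7.77,5.7],[0,0,0]],[[0.76,-7.77,5.75],[0,0,0]],[[0.76,-7.77,5.75],[0,0,0]],[[0.76,-7.77,5.75],[0,0,0]]], "claw": 0}}

```text
clock: 42.3
tool_pos: [0.5512, 0.0099, 0.09]
orientation: [[0.988, -0.156, 0.001], [-0.156, -0.988, -0.0], [0.001, -0.0, -1.0]]
contact_force: [0.1, -0.8, 0.5]
opening: -0.0
grip_force: 0.0
```

Request:
{"name": "step_arm", "arguments": {"commands": [[[0,0,0.06],[0,0,0]],[[0,0,0.1],[0,0,0]],[[0,0,0.15],[0,0,0]],[[0,0,0.18],[0,0,0]],[[0,0,0.18],[0,0,0]],[[0,0,0.18],[0,0,0]]]}}

```text
clock: 43.05
tool_pos: [0.5515, 0.0098, 0.0828]
orientation: [[0.988, -0.156, 0.002], [-0.156, -0.988, -0.0], [0.002, 0.0, -1.0]]
contact_force: [-0.3, -0.0, 6.7]
opening: 0.0002
grip_force: 3.2
```

Request:
{"name": "step_arm", "arguments": {"commands": [[[0,0,0.03],[0,0,0]],[[0.1,0,0.03],[0,0,0]],[[0.25,0,0.03],[0,0,0]],[[0.4,0,0.03],[0,0,0]],[[0.6,0,0.03],[0,0,0]],[[0.8,0,0.03],[0,0,0]],[[1.0,0,0.03],[0,0,0]],[[1.2,0,0.03],[0,0,0]],[[1.4,0,0.03],[0,0,0]],[[1.6,0,0.03],[0,0,0]],[[1.8,0,0.03],[0,0,0]],[[2.0,0,0.03],[0,0,0]],[[2.2,0,0.03],[0,0,0]],[[2.4,0,0.03],[0,0,0]],[[2.6,0,0.03],[0,0,0]],[[2.8,0,0.03],[0,0,0]],[[3.0,0,0.03],[0,0,0]],[[3.15,0,0.03],[0,0,0]],[[3.25,0,0.03],[0,0,0]],[[3.25,0,0.03],[0,0,0]]]}}

```text
clock: 45.55
tool_pos: [0.681, -0.0107, 0.0828]
orientation: [[0.988, -0.156, 0.004], [-0.156, -0.988, -0.0], [0.004, -0.0, -1.0]]
contact_force: [0.2, -1.4, 9.7]
opening: -0.0001
grip_force: 5.2
```

Request:
{"name": "step_arm", "arguments": {"commands": [[[0.05,0,0],[0,0,0]],[[0.1,0,0],[0,0,0]],[[0.13,0,0],[0,0,0]],[[0.13,0,0],[0,0,0]]]}}

```text
clock: 46.05
tool_pos: [0.6838, -0.0108, 0.0828]
orientation: [[0.988, -0.156, -0.001], [-0.156, -0.988, -0.0], [-0.001, 0.0, -1.0]]
contact_force: [-12.2, 0.7, 18.6]
opening: -0.0003
grip_force: 9.4
```

Request:
{"name": "step_arm", "arguments": {"commands": [[[0,0,-0.3],[0,0,0]],[[0,0,-1],[0,0,0]],[[0,0,-2],[0,0,0]],[[-0.5,0,-3.5],[0,0,0]],[[-1.5,0,-4.5],[0,0,0]],[[-2.5,0,-5],[0,0,0]],[[-2.5,0,-5],[0,0,0]],[[-2.5,0,-5],[0,0,0]],[[-2.5,0,-5],[0,0,0]]]}}

```text
clock: 47.18
tool_pos: [0.5858, 0.0041, 0.2796]
orientation: [[0.988, -0.156, -0.002], [-0.156, -0.988, 0.0], [-0.002, -0.0, -1.0]]
contact_force: [0.2, -0.5, 0.9]
opening: 0.0
grip_force: 0.0
```

```bash
python3 - <<'E'
from h import *
s=ctrl.get_state();print(s["tool_pos"],s["contact_force"])
a=ctrl.capture("scene");b=ctrl.capture("side");c=ctrl.capture("wrist")
A=crop(a["image"],190,120,470,280,1.9);B=cv2.resize(crop(b["image"],230,70,420,370,1.35),(256,405))
o=np.zeros((600,800,3),np.uint8);o[:A.shape[0],:A.shape[1]]=A;o[:405,540:796]=B;o[310:600,:464]=cv2.resize(crop(c["image"],0,0,640,400,1),(464,290));cv2.imwrite("pics/v13.png",o)
E
```

```text
[0.58580123 0.00409774 0.27964115] [ 0.16300022 -0.48907476  0.94225545]
```

View pics/v13.png

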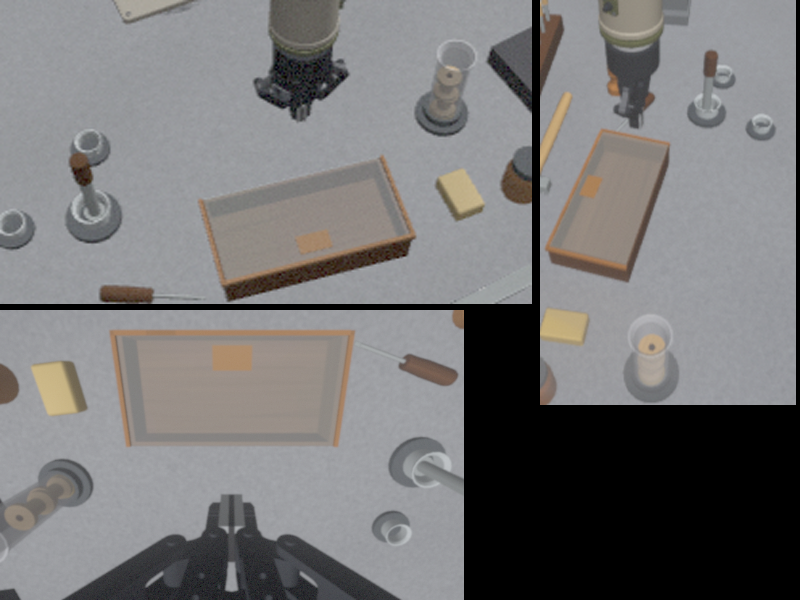

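The lid is shut (wrist view, pad back at (232,358)), the rammer stands in its cup, and both bobbins are bottomed in the tube. I'm handing the job in.

```bash
python3 -c "
from rig import ctrl
print(ctrl.job_done())"
```

```text
the job is handed in; nothing more can be done
None
```

I handed the job in after about 47 s: I opened the lid, packed both bobbins (only two were present) onto the end stop at about 22 N, stood the rammer back in its cup and shut the lid; the hand-in returned no verdict.

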